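# Set the dust-extraction selector to the lathe outlet and start it

## Task

Get the dust extraction ready for turning: with a fingertip, push the upright tab of the rotary selector around until it points at the tag marked with a cross, and leave it pointing there; then press the large push button fully down and let it come up again. Only push and press: do not grip, force or hit the tab (push gently), do not press the small button, and leave everything standing around where it is.

Things in the scene. Friction and masses are not known exactly. Their poses are not given: they have to be found in the camera images.
- axis (a point): Point on the selector's vertical turning axis at the level of the console's top panel, which is 50 mm above the bench. The console is a white metal box 260 x 280 x 50 mm, fixed. Its frame (this point's) has x to its far edge, y to its left, z up; it reaches 120 mm from this point to +x, 140 mm to -x (the robot's side) and 140 mm to either side (y).
- selector (a joint): Angle of the rotary selector (rad), counter-clockwise seen from above; at 0 its tab points along the console's +x (away from the robot, to a short dark 'off' line), at +1.57 along its +y. Stops at -2.1 and 2.1. It turns with an even drag of about 0.12 N m (about 3 N at the tab), no clicks or spring, and stays where it is left.
- tab (a point): Middle of the tab's top edge, 45 mm from the axis, 48 mm above the panel; turns with the selector, its x axis points outwards as the tab does. The selector is a dark steel disc of 90 mm diameter, its top 14 mm above the panel, with one upright aluminium tab: a radial plate 10 mm thick, from 30 to 60 mm from the axis. The tab's two broad sides are the faces to push.
- aim (a point): Point straight ahead of the tab, 92 mm from the axis and 3 mm above the panel, on the circle of the tags' centres: where the tab points. Turns with the selector.
- tag_cross: Round aluminium tag, 40 mm diameter, 3 mm thick, with a black cross of two 30 mm strokes: the LATHE outlet. Its centre. Four tags lie on the panel 92 mm from the axis, at selector angles -1.745, -0.873, 0.873 and 1.745 rad; which tag is where differs every time.
- tag_bar: The same kind of tag, with one straight black stroke (30 mm). Its centre.
- tag_dot: The same kind of tag, with one black dot of 14 mm. Its centre.
- tag_ring: The same kind of tag, with a black ring of 30 mm outer and 16 mm inner diameter. Its centre.
- start_top (a point): Centre of the top face of the LARGE black push button (38 mm diameter), the start button, in a grey housing on the panel's robot-side part, 105 mm from the selector's axis towards the robot and 55 mm left or right (it changes places with the small button).
- start (a joint): Travel of the large button (m): 0 up, 0.006 fully down; a spring brings it back, full travel takes about 5 N straight down.
- stop_top (a point): Centre of the top face of the SMALL black push button (20 mm diameter), the stop button, in the other of the two places; not to be pressed.
- stop (a joint): Travel of the small button (m): 0 up, 0.006 fully down, sprung in the same way.
- centre: Bystander: steel spur centre, 24 mm across, 56 tall, standing on a robot-side corner of the console. Leave it alone.
- collet: Bystander: dark steel collet sleeve, 28 mm across, 24 tall, standing on a far corner of the console. Leave it alone.
- chuck: Bystander: steel lathe chuck, 90 mm across, 54 tall, 0.8 kg, on the bench close to the console's right (-y) side. Leave it alone.
- spindle: Bystander: turned pale wood spindle, 40 mm across, 95 tall, standing on the bench close to the console's left (+y) side. Leave it alone.
- spanner: Bystander: steel spanner 170 mm long lying on the bench to the right; origin near its middle. Leave it alone.
- glue: Bystander: white bottle, 48 mm across, 120 tall, on the bench to the left. Leave it alone.
- tape: Bystander: yellow tape measure case 65 x 60 x 32 mm on the bench to the right. Leave it alone.

How it is judged (in metres and radians):
On the way, in this order (a step that is already met when the one before it is completed fails the run):
1. the selector's tab has been pushed round to point at the cross tag and rests there (horizontal distance between aim and tag_cross below 0.015 m and velocity of joint selector between -0.1 and 0.1 rad/s), for 0.3 s.
2. the large button is pressed fully down with the selector at the cross tag (horizontal distance between aim and tag_cross below 0.015 m and value of joint start above 0.0045 m), for 0.05 s.
At the end, for the whole second after the job is handed in: The selector points at the cross tag (the point 92 mm out along the tab lies within 15 mm of the tag's centre, about 9 degrees) and is still, and both buttons are up (all of step 1 and value of joint each of start, stop below 0.002 m); the robot touches nothing.
It fails at once if the large button is pressed before the selector points at the cross tag (value of joint start above 0.003 m and horizontal distance between aim and tag_cross above 0.02 m).
It fails at once if the small button is pressed (value of joint stop above 0.002 m).
It fails at once if the selector is gripped, forced or struck (more than 25 N between fingers and selector) (contact force between the fingers and selector above 25 N).
It fails at once if a bystander is pushed, lifted or carried more than 20 mm from its place (distance of any of centre, collet, chuck, spindle, spanner, glue, tape from where it was at the start of the episode above 0.02 m).
It also fails if it takes over 42 s, if anything falls off the work surface, if the arm or the gripper's body presses on something with over 40 N, if the wrist force passes 120 N, or if a joint passes its speed limit or range.

## Robot

A 6-joint arm with a two-finger parallel gripper is mounted at the origin on the work surface. World frame = base frame: x ahead of the robot, y to its left, z up, the work surface at z = 0. Lengths are in mm, angles in rad, forces in N, time in s.
With the tool pointing down it reaches from about 375 to 925 mm from the base axis. Payload 5.7 kg.
Tool frame: the origin (TCP) lies at the very end of the fingers, on their centre line; the grasp point (between the pads) lies r.tcp_to_grasp behind it (r.tcp_to_grasp is the distance from the TCP to the grasp point, in mm); z points along the fingers, y is the line along which they close (so a half turn about z gives the same grasp; the last joint's range is limited). The gripper opens to 88 mm and grips with 3 to 60 N. Pads are 20 mm wide; open, the fingers measure 115 mm over their backs; the gripper's body (75 mm by 178 mm) begins 61 mm behind the grasp point.
Start: joints at [1.027, 0.359, 1.51, -0, 1.272, -0.115], TCP at [249.456, 545.65, 222.623] pointing down, gripper open.
Joint ranges: [-2.97, 2.97], [-1.01, 2.36], [0.21, 2.38], [-0.96, 4.11], [0.2, 2.71], [-2.98, 2.98]. Speed limits (rad/s): [2.39, 2.39, 3.14, 3.14, 3.14, 3.14].

## Interface

Orientations are given as a unit quaternion [w, x, y, z].
In Python, from rig import telemetry, eyes, workorder, r gives the robot as it stands.
- The arm moves only by the tool move_arm, never from a script. Its argument "rows" is a list of rows, each an object of numbers: "dx", "dy", "dz": the shift along the tool's x, y, z in cm; "wx", "wy", "wz": the turn, a rotation vector about the tool's x, y, z in degrees. In form: [{"dx": .., "dy": .., "dz": .., "wx": .., "wy": .., "wz": ..}, ...]. A call has 1 to 10 rows; each row shifts and turns the commanded pose from where the row before left it, along the tool's axes as they then stand; what a row does not reach is not made up. A row lasts 1/8 s, in which the tool goes at most 62.5 mm and 10.7 degrees, less where a joint would pass 70% of its speed; a pose out of reach is approached as far as the arm can. A call is refused whole if a number of a shift passes 6.25 or a number of a turn 10.7, either way. A call with a gripper value outside its range is refused whole. "claw" is the gripper command: -1 is fully open, 1 is shut, values between are in proportion, set as the call begins (left out, the last holds). The fingers move at their own pace and stop on an object; "grip_force" is the grip in N (left out, the last holds). Time passes only in rows, so rows that do not move let the fingers close. It gives the time, the measured TCP pose, the force, the opening and the grip force at its end, in the units of the state.
- telemetry.get_obs(): the state, without advancing time (a new reading comes with each control period).
- eyes.snapshot(name): name is "scene" or "top"; returns a dict with "image" (480x640x3 uint8, red, green, blue), "range_z" (480x640 float32, mm along the optical axis (not along the pixel's ray), 0 where there is no reading), "fx", "fy", "cx", "cy" (pixels), "eye" and "rotation" of the camera in the world. Camera axes: x right, y down, z forward; pixel columns grow to the right and rows downward; lengths in mm; the calibration is good to about 2 mm. A picture is of the moment at which its call begins.
- workorder.job_done(): hands the job in; it is judged then, once.
The state is a dict: "time": time; "q": joint angles; "qvel": joint speeds; "joint_efforts": joint torques, N m; "position": TCP position; "tool_rot": TCP orientation; "contact_force": force on the tool from outside, world axes, zero at the start; "wrist_torque": the same for the moment, N m; "width": finger opening in mm; "grip_force": force on a finger pad.
Only numpy, scipy, OpenCV 4.12 (cv2) and the standard library are available. Lean on these libraries where they do the work, as an engineer would, in place of code of your own. Each camera call takes 0.05 s, during which the arm holds its last target. There are 200 camera calls.

## Working session

There is one attempt and no reset: what is moved stays moved. The work goes in short steps, Python scripts to look and compute and a tool call to move; the robot and the scene stay as the last step left them, time stands still between calls to the robot, and variables do not carry over. Pictures are saved under pics/ and viewed, at most 10 in all, crops included, and the job is handed in when it is done.

Besides the shell and the picture viewer there is one more tool, called after "Emit:" in YAML: its name, and indented under it one key for each argument. move_arm: Moves the arm, as the interface text tells. Its arguments: {"type":"object","properties":{"rows":{"type":"array"},"claw":{"type":"number"},"grip_force":{"type":"number"}},"required":["rows"]}

```bash
mkdir -p pics; ls
python3 - <<'E'
from rig import telemetry, eyes, r
import cv2,numpy as np
o=telemetry.get_obs();print(o, r.tcp_to_grasp)
for n in("scene","top"):
    s=eyes.snapshot(n);cv2.imwrite(f"pics/{n}0.png",s["image"][...,::-1]);np.savez(f"{n}0.npz",**s)
    print(n,s["fx"],s["fy"],s["cx"],s["cy"],s["eye"],s["rotation"])
E
```

```text
pics
{'time': 0.0, 'q': array([ 1.02690984e+00,  3.59490119e-01,  1.51142336e+00,  1.84396769e-05,
        1.27244901e+00, -1.15122086e-01]), 'qvel': array([ 0.00057475,  0.00254   , -0.00111176,  0.00015463, -0.00187974,
        0.00170257]), 'joint_efforts': array([-1.73483044e-03, -5.15368366e+01, -2.70730323e+01,  6.72794133e-02,
        3.47173121e-02, -1.14212646e-04]), 'position': array([249.11308906, 545.10640201, 221.82187948]), 'tool_rot': array([-2.94671832e-04,  2.12746382e-01,  9.77107053e-01, -8.34458814e-04]), 'contact_force': array([-0.04474933, -0.10201328, -0.32105296]), 'wrist_torque': array([ 0.00967716, -0.02305309,  0.00651113]), 'grip_force': 0.0, 'width': 87.89097687560185} 18.700000000000003
scene 576.3284196507749 576.3284196507749 322.4360499239898 240.32016130402744 [1155.73829541 -176.33234896 1130.35964127] [-0.20402687  0.75988751  0.5948201  -0.16472117]
top 550.0815709343027 550.0815709343027 321.2219332333548 232.63740804268068 [ 395.24135093  -30.11433477 1437.99842128] [ 0.04564523 -0.70287459  0.70885929 -0.03744766]
```

View pics/top0.png

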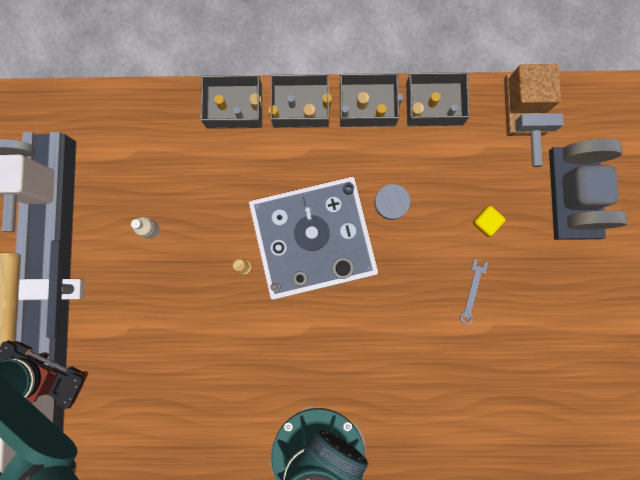

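View pics/scene0.png

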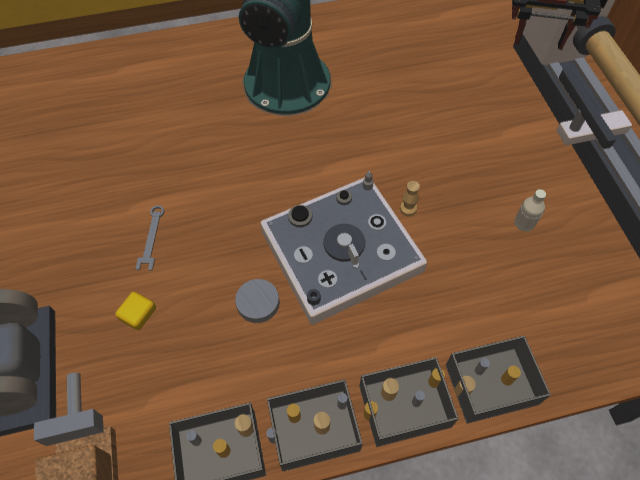

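The top view shows the console centred near (312,235). The cross tag is far-right at (334,204), the tab points near 'off', the large button is at (343,268) and the small one at (300,278). The scene view agrees. I'll enlarge both for exact pixels.

```bash
cat > h.py <<'E'
import numpy as np
from scipy.spatial.transform import Rotation as R
def load(n): return dict(np.load(n,allow_pickle=True))
def rot(s): q=s["rotation"]; return R.from_quat(np.r_[q[1:],q[0]]).as_matrix()
def ray(s,u,v): return rot(s)@np.array([(u-s["cx"])/s["fx"],(v-s["cy"])/s["fy"],1])
def at_z(s,u,v,z): d=ray(s,u,v); return s["eye"]+d*(z-s["eye"][2])/d[2]
def dep(s,u,v): return s["eye"]+ray(s,u,v)*s["range_z"][int(round(v)),int(round(u))]
def tri(s1,p1,s2,p2):
    a,b=ray(s1,*p1),ray(s2,*p2); t=np.linalg.lstsq(np.c_[a,-b],s2["eye"]-s1["eye"],rcond=None)[0]
    P,Q=s1["eye"]+a*t[0],s2["eye"]+b*t[1]; return (P+Q)/2,np.linalg.norm(P-Q)
def proj(s,p): c=rot(s).T@(np.asarray(p)-s["eye"]); return c[:2]/c[2]*s["fx"]+[s["cx"],s["cy"]]
E
python3 - <<'E'
import cv2
a=cv2.imread("pics/top0.png")[172:304,236:412]; b=cv2.imread("pics/scene0.png")[165:325,240:440]
cv2.imwrite("pics/tc.png",cv2.resize(a,None,fx=4.5,fy=4.5,interpolation=cv2.INTER_CUBIC))
cv2.imwrite("pics/sc.png",cv2.resize(b,None,fx=3.75,fy=3.75,interpolation=cv2.INTER_CUBIC))
E
```

```text
(no output)
```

View pics/tc.png

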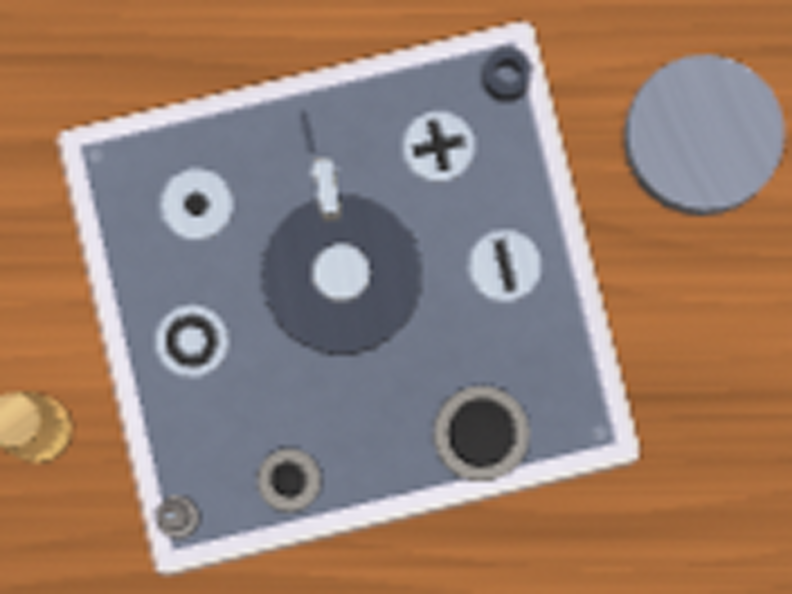

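View pics/sc.png

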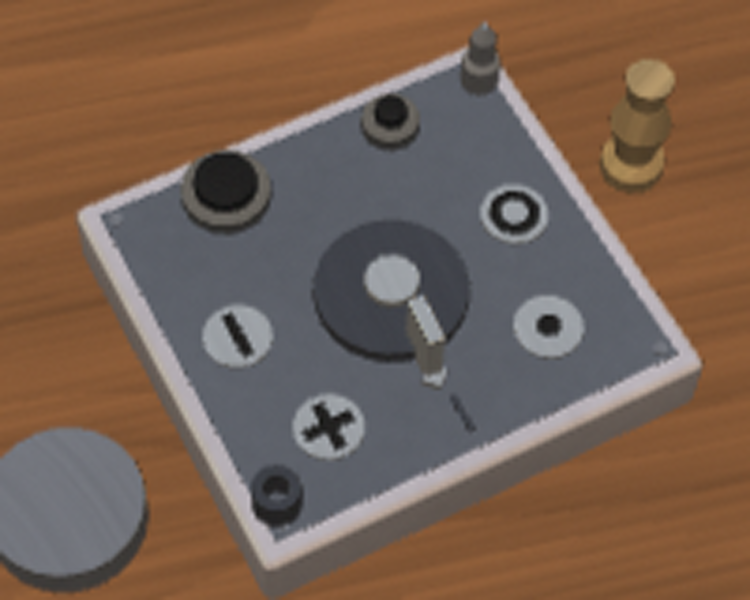

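Top crop: cross (438,146), bar (505,265), dot (197,204), ring (191,341), large button (482,432), small (289,480), tab top (325,187). Scene crop: cross (328,426), bar (238,335), dot (549,325), ring (515,213), large (225,181), small (391,112), tab top (425,318).

Run:
```python
from h import *
np.set_printoptions(precision=1,suppress=True)
T,S=load("top0.npz"),load("scene0.npz")
pt=dict(cross=(438,146),bar=(505,265),dot=(197,204),ring=(191,341),large=(482,432),small=(289,480),tab=(325,187),collet=(508,70),centre=(178,514))
ps=dict(cross=(328,426),bar=(238,335),dot=(549,325),ring=(515,213),large=(225,181),small=(391,112),tab=(425,318),collet=(277,482),centre=(485,30))
P={}
for k in pt:
    a=np.array(pt[k])/4.5+[236-.4,172-.4]; b=np.array(ps[k])/3.75+[240-.4,165-.4]
    p,g=tri(T,a,S,b); P[k]=p; print(k,p,"gap",round(g,1),"depth",dep(T,*a),dep(S,*b))
A={'cross':-.873,'bar':-1.745,'dot':.873,'ring':1.745}
loc=[[92*np.cos(A[k]),92*np.sin(A[k])] for k in A]+[[-105,-55],[-105,55]]
w=np.array([P[k][:2] for k in [*A,'large','small']]);l=np.array(loc)
lc=l-l.mean(0);wc=w-w.mean(0)
th=np.arctan2((lc[:,0]*wc[:,1]-lc[:,1]*wc[:,0]).sum(),(lc*wc).sum())
M=np.array([[np.cos(th),-np.sin(th)],[np.sin(th),np.cos(th)]]);ax=w.mean(0)-M@l.mean(0)
print("yaw",th,np.degrees(th),"axis",ax);print("res",w-(l@M.T+ax))
for k in('tab','collet','centre'): print(k,"local",M.T@(P[k][:2]-ax))
np.savez("frame.npz",ax=ax,th=th)
```

```text
cross [631.8 -45.7  54. ] gap 1.3 depth [631.4 -45.1  57.2] [632.4 -46.5  55.4]
bar [563.6 -82.1  54.8] gap 0.1 depth [563.7 -82.1  53.4] [565.3 -82.4  58. ]
dot [600.   91.5  54.4] gap 0.0 depth [600.   91.5  54.4] [598.9  92.   52.3]
ring [522.3  94.6  53.5] gap 0.4 depth [522.3  94.8  53.9] [521.8  94.6  52.7]
large [469.  -67.8  69.1] gap 0.4 depth [469.  -67.6  69.8] [469.6 -68.1  70.2]
small [443.5  39.4  66.8] gap 0.2 depth [443.4  39.1  70.2] [448.   38.1  73.4]
tab [602.   16.7  98.2] gap 1.6 depth [601.8  17.4 100.5] [601.5  16.1  97.5]
collet [670.1 -84.2  79.8] gap 0.3 depth [676.3 -85.5  49.1] [662.5 -82.6  63.5]
centre [424.9  98.9 104.3] gap 3.7 depth [424.4  96.7 108.3] [424.7 101.  103.6]
yaw 0.2290583083955759 13.12407433347253 axis [558.4   9.6]
res [[-0.2 -0.1]
 [ 0.1  0.1]
 [-0.  -0.3]
 [-0.   0.3]
 [ 0.3 -0. ]
 [-0.1 -0. ]]
tab local [44.1 -3. ]
collet local [  87.4 -116.7]
centre local [-109.8  117.3]
```

The fit residuals are below 0.4 mm, heights match, and the axis is at (558.4, 9.6) with yaw 13.1°. The tab is at about -0.07 rad. It has to turn clockwise to -0.873, pushed on its +y face with the shut fingers. Next, the approach numbers.

```bash
cat > plan.py <<'E'
import sys
from h import *
from rig import telemetry
np.set_printoptions(precision=2,suppress=True)
F=load("frame.npz"); ax,th=F["ax"],float(F["th"])
def go(rad,tan,z,phi):
    """target TCP: phi = tab angle (rad, selector); tool y radial. Prints shift in tool axes now (cm) and turn wz (deg)"""
    o=telemetry.get_obs();q=o["tool_rot"];Rm=R.from_quat(np.r_[q[1:],q[0]]).as_matrix()
    a=th+phi;e=np.array([np.cos(a),np.sin(a)]);t=np.array([-e[1],e[0]])
    p=np.r_[ax+rad*e+tan*t,z];Rt=np.c_[np.r_[t,0],np.r_[e,0],[0,0,-1]]
    print("t",o["time"],"now",o["position"],"target",p,"shift cm",Rm.T@(p-o["position"])/10,"turn deg",np.degrees(R.from_matrix(Rm.T@Rt).as_rotvec()),"F",o["contact_force"],"w",o["width"])
if __name__=="__main__": go(*map(float,sys.argv[1:]))
E
python3 plan.py 45 42 200 -0.068
```

```text
t 0.1 now [249.13 545.13 221.86] target [596.1   58.32 200.  ] shift cm [-51.8  -29.84   2.23] turn deg [-0.1   0.04 56.2 ] F [-0.13  0.06 -0.08] w 88.17004404570096
```

Emit:
move_arm:
  claw: 1
  rows:
    - {"dx":-5.18,"dy":-2.98,"dz":0}
    - {"dx":-5.18,"dy":-2.98,"dz":0}
    - {"dx":-5.18,"dy":-2.98,"dz":0}
    - {"dx":-5.18,"dy":-2.98,"dz":0}
    - {"dx":-5.18,"dy":-2.98,"dz":0}
    - {"dx":-5.18,"dy":-2.98,"dz":0}
    - {"dx":-5.18,"dy":-2.98,"dz":0}
    - {"dx":-5.18,"dy":-2.98,"dz":0}
    - {"dx":-5.18,"dy":-2.98,"dz":0}
    - {"dx":-5.18,"dy":-2.98,"dz":0}

```text
$.rows[0]: bad value
```

Emit:
move_arm:
  rows:
    - {"wz":9}
    - {"wz":9}
    - {"wz":9}
    - {"wz":9}
    - {"wz":9}
    - {"wz":9}
    - {"wz":2.2}
    - {"wz":0}

```text
$.rows[0]: bad value
```

```bash
python3 plan.py 45 42 82 -0.068
```

```text
t 0.1 now [249.13 545.13 221.86] target [596.1   58.32  82.  ] shift cm [-51.8  -29.82  14.03] turn deg [-0.1   0.04 56.2 ] F [-0.13  0.06 -0.08] w 88.17004404570096
```

Every row seems to need all six numbers.

Emit:
move_arm:
  claw: 1
  rows:
    - {"dx":-5.18,"dy":-2.98,"dz":0,"wx":0,"wy":0,"wz":0}
    - {"dx":-5.18,"dy":-2.98,"dz":0,"wx":0,"wy":0,"wz":0}
    - {"dx":-5.18,"dy":-2.98,"dz":0,"wx":0,"wy":0,"wz":0}
    - {"dx":-5.18,"dy":-2.98,"dz":0,"wx":0,"wy":0,"wz":0}
    - {"dx":-5.18,"dy":-2.98,"dz":0,"wx":0,"wy":0,"wz":0}
    - {"dx":-5.18,"dy":-2.98,"dz":0,"wx":0,"wy":0,"wz":0}
    - {"dx":-5.18,"dy":-2.98,"dz":0,"wx":0,"wy":0,"wz":0}
    - {"dx":-5.18,"dy":-2.98,"dz":0,"wx":0,"wy":0,"wz":0}
    - {"dx":-5.18,"dy":-2.98,"dz":0,"wx":0,"wy":0,"wz":0}
    - {"dx":-5.18,"dy":-2.98,"dz":0,"wx":0,"wy":0,"wz":0}

```text
time: 1.35
position: [597.3, 57.5, 222.3]
tool_rot: [-0.0, 0.213, 0.977, -0.0]
contact_force: [1.2, 0.7, -0.4]
width: 0.9
grip_force: 0.0
```

Emit:
move_arm:
  rows:
    - {"dx":0,"dy":0,"dz":0,"wx":0,"wy":0,"wz":9}
    - {"dx":0,"dy":0,"dz":0,"wx":0,"wy":0,"wz":9}
    - {"dx":0,"dy":0,"dz":0,"wx":0,"wy":0,"wz":9}
    - {"dx":0,"dy":0,"dz":0,"wx":0,"wy":0,"wz":9}
    - {"dx":0,"dy":0,"dz":0,"wx":0,"wy":0,"wz":9}
    - {"dx":0,"dy":0,"dz":0,"wx":0,"wy":0,"wz":9}
    - {"dx":0,"dy":0,"dz":0,"wx":0,"wy":0,"wz":2.2}
    - {"dx":0,"dy":0,"dz":0,"wx":0,"wy":0,"wz":0}

```text
time: 2.35
position: [596.4, 59.3, 222.3]
tool_rot: [-0.0, 0.648, 0.762, -0.0]
contact_force: [-0.2, -0.8, 0.5]
width: 0.3
grip_force: 0.0
```

```bash
python3 plan.py 45 42 82 -0.068
```

```text
t 2.35 now [596.36  59.27 222.29] target [596.1   58.32  82.  ] shift cm [-0.09 -0.03 14.03] turn deg [-0.05 -0.    0.03] F [-0.25 -0.77  0.46] w 0.34384894630847135
```

Emit:
move_arm:
  rows:
    - {"dx":0,"dy":0,"dz":4,"wx":0,"wy":0,"wz":0}
    - {"dx":0,"dy":0,"dz":4,"wx":0,"wy":0,"wz":0}
    - {"dx":0,"dy":0,"dz":3,"wx":0,"wy":0,"wz":0}
    - {"dx":0,"dy":0,"dz":2,"wx":0,"wy":0,"wz":0}
    - {"dx":0,"dy":0,"dz":1,"wx":0,"wy":0,"wz":0}
    - {"dx":-0.6,"dy":0,"dz":0,"wx":0,"wy":0,"wz":0}
    - {"dx":-0.6,"dy":0,"dz":0,"wx":0,"wy":0,"wz":0}
    - {"dx":-0.5,"dy":0,"dz":0,"wx":0,"wy":0,"wz":0}
    - {"dx":-0.3,"dy":0,"dz":0,"wx":0,"wy":0,"wz":0}
    - {"dx":0,"dy":0,"dz":0,"wx":0,"wy":0,"wz":0}

```text
time: 3.6
position: [600.1, 39.2, 83.0]
tool_rot: [0.0, 0.648, 0.762, 0.0]
contact_force: [-0.5, -0.9, -0.1]
width: 0.9
grip_force: 0.0
```

```bash
python3 plan.py 45 15 82 -0.068
python3 - <<'E'
from rig import eyes
import cv2
a=eyes.snapshot("scene")["image"][165:325,240:440,::-1]
cv2.imwrite("pics/s2.png",cv2.resize(a,None,fx=3.75,fy=3.75,interpolation=cv2.INTER_CUBIC))
E
```

```text
t 3.6 now [600.09  39.2   82.96] target [600.43  31.67  82.  ] shift cm [-0.75 -0.09  0.1 ] turn deg [ 0.03  0.01 -0.02] F [-0.49 -0.88 -0.1 ] w 0.873893135306591
```

View pics/s2.png

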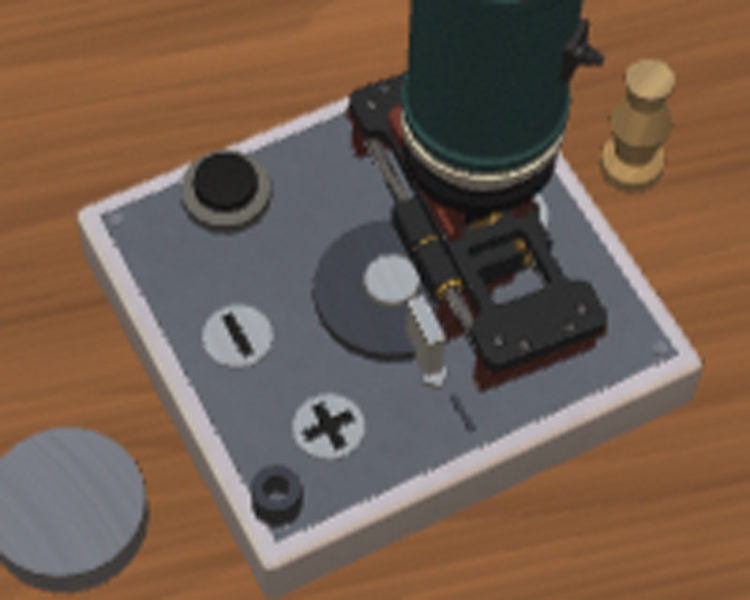

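The fingers stand beside the tab's left face at crop (455,320), with a small gap and everything else clear. I'll make contact, then push along the arc.

Emit:
move_arm:
  rows:
    - {"dx":-0.3,"dy":0,"dz":0,"wx":0,"wy":0,"wz":0}
    - {"dx":-0.25,"dy":0,"dz":0,"wx":0,"wy":0,"wz":0}
    - {"dx":-0.2,"dy":0,"dz":0,"wx":0,"wy":0,"wz":0}
    - {"dx":-0.16,"dy":0.05,"dz":0,"wx":0,"wy":0,"wz":2}
    - {"dx":-0.32,"dy":0.09,"dz":0,"wx":0,"wy":0,"wz":4}
    - {"dx":-0.32,"dy":0.09,"dz":0,"wx":0,"wy":0,"wz":4}
    - {"dx":-0.32,"dy":0.09,"dz":0,"wx":0,"wy":0,"wz":4}
    - {"dx":-0.32,"dy":0.09,"dz":0,"wx":0,"wy":0,"wz":4}

```text
time: 4.65
position: [605.7, 18.2, 82.6]
tool_rot: [-0.0, 0.76, 0.65, 0.0]
contact_force: [-1.0, 3.8, 0.6]
width: 0.6
grip_force: 1.7
```

```bash
python3 plan.py 45 15 82 -0.38
```

```text
t 4.65 now [605.75  18.17  82.63] target [605.16  17.71  82.  ] shift cm [-0.05 -0.05  0.06] turn deg [-0.01 -0.03 -0.34] F [-0.98  3.78  0.64] w 0.6151014299980698
```

Contact force is 3.8 N, as expected. Continuing to just short of the target.

Emit:
move_arm:
  rows:
    - {"dx":-0.32,"dy":0.09,"dz":0,"wx":0,"wy":0,"wz":4}
    - {"dx":-0.32,"dy":0.09,"dz":0,"wx":0,"wy":0,"wz":4}
    - {"dx":-0.32,"dy":0.09,"dz":0,"wx":0,"wy":0,"wz":4}
    - {"dx":-0.32,"dy":0.09,"dz":0,"wx":0,"wy":0,"wz":4}
    - {"dx":-0.32,"dy":0.09,"dz":0,"wx":0,"wy":0,"wz":4}
    - {"dx":-0.32,"dy":0.09,"dz":0,"wx":0,"wy":0,"wz":4}
    - {"dx":-0.16,"dy":0.05,"dz":0,"wx":0,"wy":0,"wz":2}
    - {"dx":0,"dy":0,"dz":0,"wx":0,"wy":0,"wz":0}

```text
time: 5.65
position: [604.2, -3.5, 82.7]
tool_rot: [0.0, 0.886, 0.463, 0.0]
contact_force: [0.4, 2.5, -0.4]
width: 0.8
grip_force: 1.2
```

```bash
python3 plan.py 45 15 82 -0.873
python3 - <<'E'
from rig import eyes
import cv2,numpy as np
s=eyes.snapshot("scene");np.savez("s3.npz",**s)
a=s["image"][205:315,270:410,::-1]
cv2.imwrite("pics/s3.png",cv2.resize(a,None,fx=5,fy=5,interpolation=cv2.INTER_CUBIC))
E
```

```text
t 5.65 now [604.25  -3.51  82.65] target [603.41  -5.37  82.  ] shift cm [-0.2   0.04  0.07] turn deg [0.01 0.   2.12] F [ 0.41  2.49 -0.4 ] w 0.8026682789235668
```

View pics/s3.png

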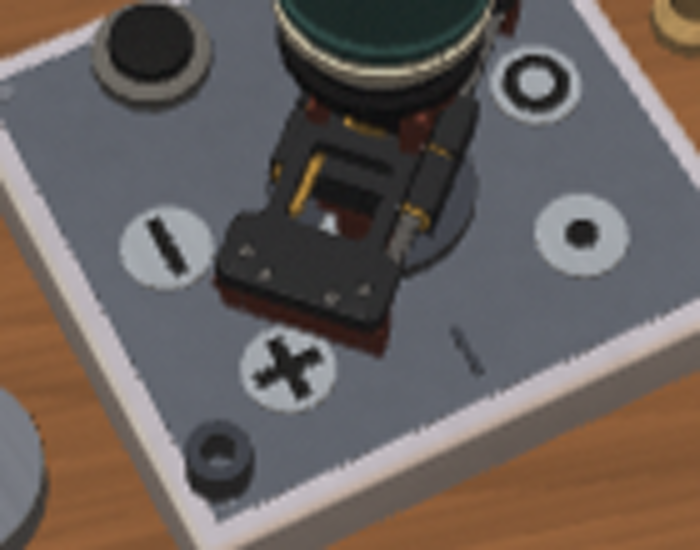

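The gripper hides the tab here. I'll finish the last 2°, back off, lift, and look.

Emit:
move_arm:
  rows:
    - {"dx":-0.18,"dy":0.04,"dz":0,"wx":0,"wy":0,"wz":2}
    - {"dx":0,"dy":0,"dz":0,"wx":0,"wy":0,"wz":0}
    - {"dx":0.5,"dy":0,"dz":0,"wx":0,"wy":0,"wz":0}
    - {"dx":1,"dy":0,"dz":0,"wx":0,"wy":0,"wz":0}
    - {"dx":1,"dy":0,"dz":-1,"wx":0,"wy":0,"wz":0}
    - {"dx":0,"dy":0,"dz":-4,"wx":0,"wy":0,"wz":0}
    - {"dx":0,"dy":-4,"dz":-4,"wx":0,"wy":0,"wz":0}
    - {"dx":0,"dy":-6,"dz":-2,"wx":0,"wy":0,"wz":0}
    - {"dx":0,"dy":-6,"dz":0,"wx":0,"wy":0,"wz":0}
    - {"dx":0,"dy":0,"dz":0,"wx":0,"wy":0,"wz":0}

```text
time: 6.95
position: [487.2, 112.4, 193.2]
tool_rot: [-0.001, 0.893, 0.45, -0.001]
contact_force: [0.5, -0.7, 0.5]
width: 0.6
grip_force: 0.0
```

```bash
python3 - <<'E'
from rig import eyes
import cv2,numpy as np
from h import *
F=load("frame.npz");ax,th=F["ax"],float(F["th"])
M=np.array([[np.cos(th),-np.sin(th)],[np.sin(th),np.cos(th)]])
ims=[]
for n,(v,u) in(("scene",(205,280)),("top",(180,265))):
    s=eyes.snapshot(n);np.savez(f"{n}4.npz",**s)
    ims.append(cv2.resize(s["image"][v:v+90,u:u+90,::-1],None,fx=4.4,fy=4.4,interpolation=cv2.INTER_CUBIC))
    V,U=np.mgrid[v:v+90,u:u+90]
    P=np.array([dep(s,a,b) for a,b in zip(U.ravel(),V.ravel())])
    L=(P[:,:2]-ax)@M; r=np.hypot(*L.T); k=(P[:,2]>80)&(P[:,2]<103)&(r>28)&(r<64)
    print(n,k.sum(),L[k].mean(0) if k.any() else "",np.arctan2(*L[k].mean(0)[::-1]))
cv2.imwrite("pics/p4.png",np.hstack(ims))
E
python3 plan.py -105 -55 130 0
```

```text
scene 100 [ 29.93628632 -36.82050115] -0.8881587393450501
top 53 [ 26.59228246 -34.84982987] -0.918993227705655
t 7.05 now [491.6  110.73 193.37] target [468.65 -67.76 130.  ] shift cm [-15.69   8.81   6.34] turn deg [  0.13  -0.   -49.79] F [ 0.14 -0.45  0.16] w 0.3309584059414812
```

View pics/p4.png

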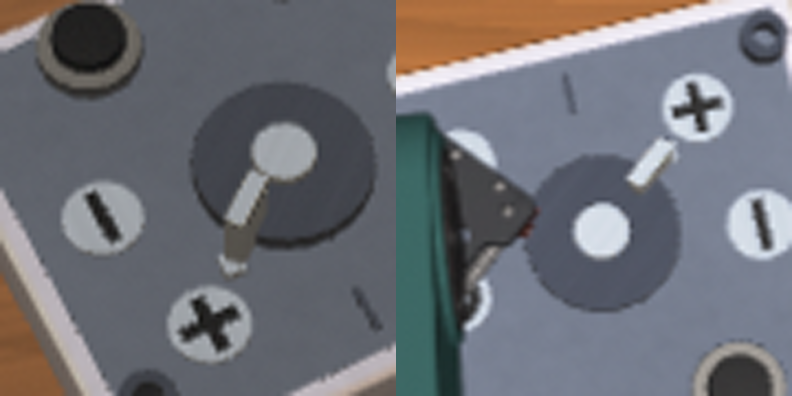

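The tab points at the cross in both views: -0.89 rad in one, -0.92 in the other, about 4 mm off at most. Now I'll move over the large button.

Emit:
move_arm:
  rows:
    - {"dx":-3.92,"dy":2.2,"dz":0,"wx":0,"wy":0,"wz":0}
    - {"dx":-3.92,"dy":2.2,"dz":0,"wx":0,"wy":0,"wz":0}
    - {"dx":-3.92,"dy":2.2,"dz":0,"wx":0,"wy":0,"wz":0}
    - {"dx":-3.92,"dy":2.2,"dz":0,"wx":0,"wy":0,"wz":0}
    - {"dx":0,"dy":0,"dz":0,"wx":0,"wy":0,"wz":0}
    - {"dx":0,"dy":0,"dz":4,"wx":0,"wy":0,"wz":0}
    - {"dx":0,"dy":0,"dz":4,"wx":0,"wy":0,"wz":0}
    - {"dx":0,"dy":0,"dz":3,"wx":0,"wy":0,"wz":0}
    - {"dx":0,"dy":0,"dz":0,"wx":0,"wy":0,"wz":0}

```text
time: 8.18
position: [466.7, -67.4, 80.7]
tool_rot: [-0.002, 0.894, 0.448, -0.002]
contact_force: [-1.6, 0.5, 0.6]
width: 0.4
grip_force: 0.0
```

```bash
python3 plan.py -105 -55 70 0
```

```text
t 8.175 now [466.65 -67.43  80.66] target [468.65 -67.76  70.  ] shift cm [0.1  0.18 1.07] turn deg [ -0.26  -0.02 -49.9 ] F [-1.64  0.51  0.62] w 0.3527009300204024
```

Emit:
move_arm:
  rows:
    - {"dx":0.1,"dy":0.1,"dz":0.5,"wx":0,"wy":0,"wz":0}
    - {"dx":0,"dy":0,"dz":0.4,"wx":0,"wy":0,"wz":0}
    - {"dx":0,"dy":0,"dz":0.3,"wx":0,"wy":0,"wz":0}
    - {"dx":0,"dy":0,"dz":0.2,"wx":0,"wy":0,"wz":0}
    - {"dx":0,"dy":0,"dz":0.1,"wx":0,"wy":0,"wz":0}
    - {"dx":0,"dy":0,"dz":0,"wx":0,"wy":0,"wz":0}

```text
time: 8.93
position: [469.8, -68.1, 67.8]
tool_rot: [0.001, 0.894, 0.448, 0.001]
contact_force: [1.5, 0.3, 3.9]
width: 0.3
grip_force: 2.0
```

Emit:
move_arm:
  rows:
    - {"dx":0,"dy":0,"dz":0.15,"wx":0,"wy":0,"wz":0}
    - {"dx":0,"dy":0,"dz":0.15,"wx":0,"wy":0,"wz":0}
    - {"dx":0,"dy":0,"dz":0,"wx":0,"wy":0,"wz":0}

```text
time: 9.3
position: [469.9, -68.1, 66.0]
tool_rot: [0.001, 0.894, 0.448, 0.001]
contact_force: [-0.9, 2.3, 22.4]
width: 0.3
grip_force: 11.1
```

Emit:
move_arm:
  rows:
    - {"dx":0,"dy":0,"dz":0.1,"wx":0,"wy":0,"wz":0}
    - {"dx":0,"dy":0,"dz":0.1,"wx":0,"wy":0,"wz":0}
    - {"dx":0,"dy":0,"dz":0,"wx":0,"wy":0,"wz":0}

```text
time: 9.68
position: [470.0, -68.1, 65.6]
tool_rot: [0.001, 0.894, 0.448, 0.001]
contact_force: [-5.8, 2.9, 42.9]
width: 0.2
grip_force: 21.6
```

The force rises steeply, so the button is on its stop. Releasing and lifting away.

Emit:
move_arm:
  rows:
    - {"dx":0,"dy":0,"dz":-0.5,"wx":0,"wy":0,"wz":0}
    - {"dx":0,"dy":0,"dz":-1,"wx":0,"wy":0,"wz":0}
    - {"dx":0,"dy":0,"dz":-4,"wx":0,"wy":0,"wz":0}
    - {"dx":0,"dy":0,"dz":-5,"wx":0,"wy":0,"wz":0}
    - {"dx":4.5,"dy":-4,"dz":-3,"wx":0,"wy":0,"wz":0}
    - {"dx":4.5,"dy":-4,"dz":0,"wx":0,"wy":0,"wz":0}
    - {"dx":4.5,"dy":-4,"dz":0,"wx":0,"wy":0,"wz":0}
    - {"dx":4.5,"dy":-2,"dz":0,"wx":0,"wy":0,"wz":0}
    - {"dx":0,"dy":0,"dz":0,"wx":0,"wy":0,"wz":0}
    - {"dx":0,"dy":0,"dz":0,"wx":0,"wy":0,"wz":0}

```text
time: 10.92
position: [463.5, 155.2, 194.6]
tool_rot: [-0.0, 0.894, 0.448, -0.002]
contact_force: [-1.3, -0.9, 0.7]
width: 0.7
grip_force: 0.0
```

Run:
```python
from rig import eyes,telemetry
import cv2,numpy as np
from h import *
s=eyes.snapshot("scene");np.savez("s5.npz",**s)
cv2.imwrite("pics/p5.png",s["image"][...,::-1])
o=telemetry.get_obs();print(o["time"],o["position"],o["contact_force"],o["qvel"])
S=load("scene0.npz")
for n,d in(("before",S),("after",s)):
    print(n,[np.median([dep(d,300+i,213+j)[2] for i in(-3,0,3) for j in(-2,0,2)]).round(1),np.median([dep(d,344+i,194.5+j)[2] for i in(-1,0,1) for j in(-1,0,1)]).round(1)])
```

```text
10.975 [463.76754123 154.81558344 194.69814471] [ 0.34334818 -0.34597218  0.49403424] [-0.01517875 -0.00531785  0.00119615  0.00257102 -0.00498665  0.00451573]
before [np.float64(72.4), np.float64(71.6)]
after [np.float64(72.1), np.float64(71.1)]
```

View pics/p5.png

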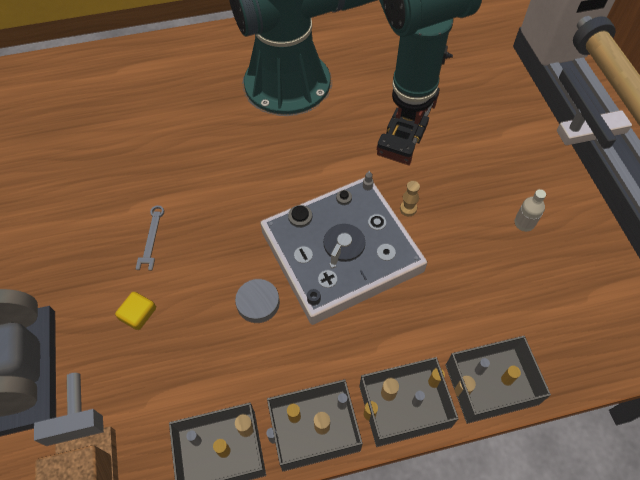

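The tab at (336,255) points at the cross (328,279). Both buttons are back at their starting heights, the bystanders have not moved, and the arm is clear. Handing in.

```bash
python3 -c "
from rig import workorder
print(workorder.job_done())"
```

```text
the job is handed in; nothing more can be done
None
```

I pushed the selector tab round to the cross tag (within about 4 mm), pressed the large button to its stop and let it come back up, and handed the job in at about 11 s. The hand-in returned no verdict, and the press peaked at about 43 N through the fingertips.

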